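# Load one heat-spreader plate from the stack into the assembly nest

## Robot

A 6-joint arm with a two-finger parallel gripper is mounted at the origin on the work surface; the furniture and walls round the work are solid. World frame = base frame: x ahead of the robot, y to its left, z up, the work surface at z = 0. Lengths are in mm, angles in rad, forces in N, time in s.
With the tool pointing down it reaches from about 325 to 900 mm from the base axis. Payload 6.1 kg.
Tool frame: the origin (TCP) lies between the finger pads; the fingertips stand 22 mm ahead of it and the grasp point (between the pads) lies 3 mm ahead of it; z points along the fingers, x is the direction in which the jaws open and shut, and the axes are right-handed (so a half turn about z gives the same grasp; the last joint's range is limited). The gripper opens to 87 mm and grips with 3 to 60 N. Pads are 19 mm wide; open, the fingers measure 117 mm over their backs; the gripper's body (75 mm by 190 mm) begins 51 mm behind the grasp point.
Start: joints at [-1.325, 0.22, 1.526, -0, 1.395, -0.126], TCP at [227.051, -582.292, 244.538] pointing down, gripper open.
Joint ranges: [-2.98, 2.98], [-0.91, 2.08], [0.09, 2.57], [-1.24, 4.39], [0.2, 2.65], [-2.68, 2.68]. Speed limits (rad/s): [2.57, 2.57, 3.01, 3.14, 3.14, 3.14].

## Interface

Orientations are given as a unit quaternion [w, x, y, z].
In Python, from bench import env gives the robot as it stands.
- The arm moves only by the tool apply_moves, never from a script. Its argument "commands" is a list of rows, each a list of 7 numbers: the shift along the tool's x, y, z in cm, then the turn, a rotation vector about the tool's x, y, z in degrees, then the finger opening in cm, from 0 to 8.7. In form: [[tx, ty, tz, rx, ry, rz, gripper], ...]. A call has 1 to 8 rows; each row is the pose to reach, as a shift and turn from the pose measured when the call began, along the tool's axes at that moment; what a row does not reach only later rows make up. A row lasts 1/8 s, in which the tool goes at most 62.5 mm and 10.7 degrees, less where a joint would pass 70% of its speed; a pose out of reach is approached as far as the arm can. A call with a gripper value outside its range is refused whole. The fingers move at their own pace and stop on an object; "force" is the grip in N (left out, the last holds). Time passes only in rows, so rows that repeat a pose let the fingers close. It gives the time, the measured TCP pose, the force and the opening at its end, in the units of the state.
- env.observe(): the state, without advancing time (a new reading comes with each control period).
- env.camera(name): name is "scene" or "side" or "wrist"; returns a dict with "pixels" (384x512x3 uint8, blue, green, red), "K" (3x3 intrinsics, pixels), "origin" and "orientation" of the camera in the world; the wrist camera has in their place "hand_eye" (4x4, takes a point from camera to tool coordinates, whose origin is the TCP and whose axes are the tool frame's). Camera axes: x right, y up, looking along -z (the intrinsics and any distortion apply to the point x, -y, -z); pixel columns grow to the right and rows downward; lengths in mm; the calibration is good to about 2 mm. A picture is of the moment at which its call begins: read the wrist's pose just before it. There is no depth.
- env.job_done(): hands the job in, once; it reports no verdict.
The state is a dict: "t": time; "qpos": joint angles; "joint_velocities": joint speeds; "effort": joint torques, N m; "tcp_pos": TCP position; "tcp_rot": TCP orientation; "contact_force": force on the tool from outside, world axes, zero at the start; "moment": the same for the moment, N m; "width": finger opening in mm.
Only numpy, scipy, OpenCV 4.12 (cv2) and the standard library are available. Lean on these libraries where they do the work, as an engineer would, in place of code of your own. Each camera call takes 0.05 s, during which the arm holds its last target.

## Task

Take just the top plate off the stack of bare silver aluminium heat-spreader plates and lay it flat in the empty blue assembly nest: squarely on the dark rubber pad, between the two white end stops. Set it down, do not drop it, and leave the rest of the silver stack and the stack of black plates where they are.

Things in the scene. Friction and masses are not known exactly. Their poses are not given: they have to be found in the camera images.
- silver_top_center (a point): centre (half-way up) of the silver stack's top plate: aluminium, 48 mm along its x, 92 mm along its y, 15 mm thick (z up), 130 to 250 g. It lies loose on two like plates in a low yellow tray (9 mm rim); the stack's top is 50 mm above the bench. Grip it across the 48 mm with the fingertips 4 to 12 mm below its top face; below 15 mm they would take the next plate too
- silver_next_center (a point): centre (half-way up) of the second silver plate, same size, directly under the top one; plates are shifted up to 2.5 mm and turned up to 2 degrees on one another. It stays on the stack
- black_top_center (a point): centre (half-way up) of the top plate of the other stack: three black plates of the same size in a like yellow tray; to be left alone
- nest_seat (a point): centre of the nest's seat: top face of the fixed blue board (84 mm along x, 136 mm along y, 12 mm high, z up), middle of its flush dark pad (52 x 96 mm). White end stops, 60 mm along x, 10 mm thick, 12 mm above the seat, have their inner faces at y = +56 and -56 mm: the plate lies between them, its length along y, either way round. The long sides are open for the fingers
Not all that is in view belongs to the job. Of the things that look like the part that bears nest_seat, the larger one is meant.

How it is judged:
By the outcome, as a careful person would: the job done as asked, in the order asked, and still so for the second after the job is handed in, with the robot touching nothing.
It also fails if it takes over 35 s, if anything falls off the work surface, if the arm or the gripper's body presses on something with over 40 N, if the wrist force passes 120 N, or if a joint passes its speed limit or range.

## Working session

There is one attempt and no reset: what is moved stays moved. The work goes in short steps, Python scripts to look and compute and a tool call to move; the robot and the scene stay as the last step left them, time stands still between calls to the robot, and variables do not carry over. Pictures are saved under pics/ and viewed, and the job is handed in when it is done.

Besides the shell and the picture viewer there is one more tool, called after "Request:" as name(argument=value, ...) on one line, values as JSON. apply_moves: Moves the arm, as the interface text tells. Its arguments: {"type":"object","properties":{"commands":{"type":"array"},"force":{"type":"number"}},"required":["commands"]}

```bash
mkdir -p pics; ls; python3 - <<'E'
from bench import env
import cv2
print(env.observe())
for n in ["scene","side","wrist"]:
    c=env.camera(n); cv2.imwrite(f"pics/{n}0.png",c["pixels"])
    print(n,{k:v for k,v in c.items() if k!="pixels"})
E
```

```text
pics
{'t': 0.0, 'qpos': array([-1.32510125e+00,  2.21212594e-01,  1.52765340e+00,  1.11140260e-05,
        1.39468069e+00, -1.26101254e-01]), 'joint_velocities': array([-0.00113639, -0.00037874,  0.00065446, -0.00044629, -0.00066658,
        0.00100926]), 'effort': array([-1.11599468e-04, -4.94620228e+01, -3.87368488e+01,  6.98142056e-02,
        5.71763387e-02, -1.74912871e-04]), 'tcp_pos': array([ 226.91006817, -581.72004345,  243.42321332]), 'tcp_rot': array([-6.52426101e-04,  8.25616888e-01, -5.64230271e-01, -7.27276807e-04]), 'contact_force': array([-0.50519876,  0.16452141,  0.36343505]), 'moment': array([ 0.01401765, -0.01425805, -0.06334571]), 'width': 86.77442881655658}
scene {'K': array([[376.85847248,   0.        , 249.91998547],
       [  0.        , 376.85847248, 195.99058574],
       [  0.        ,   0.        ,   1.        ]]), 'origin': array([1164.77876606, -295.04498109,  491.16377982]), 'orientation': array([0.71870912, 0.42390266, 0.29252895, 0.46710871])}
side {'K': array([[450.89001774,   0.        , 255.67139489],
       [  0.        , 450.89001774, 185.75168429],
       [  0.        ,   0.        ,   1.        ]]), 'origin': array([ 342.2516507 , -942.61843347,  484.54123009]), 'orientation': array([ 0.84228422,  0.53745742, -0.01781544, -0.03714068])}
wrist {'K': array([[328.56094732,   0.        , 257.11644665],
       [  0.        , 328.56094732, 193.4059631 ],
       [  0.        ,   0.        ,   1.        ]]), 'hand_eye': array([[ 9.99999799e-01, -4.69271466e-04,  4.25741873e-04,
        -6.51966498e-01],
       [-3.37048754e-04, -9.62938792e-01, -2.69719799e-01,
        -7.34111154e+01],
       [ 5.36535171e-04,  2.69719602e-01, -9.62938756e-01,
        -1.40481364e+02],
       [ 0.00000000e+00,  0.00000000e+00,  0.00000000e+00,
         1.00000000e+00]])}
```

View pics/scene0.png

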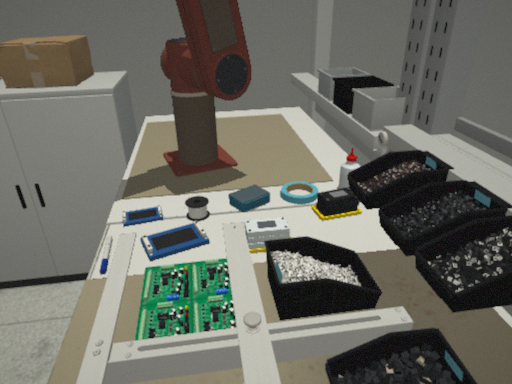

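View pics/side0.png

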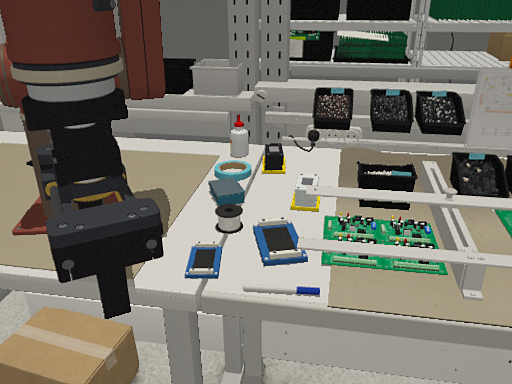

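View pics/wrist0.png

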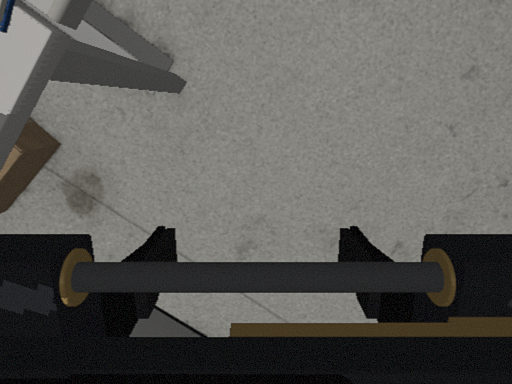

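Candidates for the silver stack: silver at scene (267,232) / side (306,191), black stack at scene (336,203) / side (274,158). Candidates for the nest: large blue board at scene (175,240) / side (279,242), small blue board at scene (143,215) / side (205,260). Next, close crops.

```bash
python3 - <<'E'
import cv2,numpy as np
a=cv2.imread("pics/scene0.png");b=cv2.imread("pics/side0.png")
A=cv2.resize(a[190:290,100:300],None,fx=4,fy=4,interpolation=cv2.INTER_CUBIC)
B=cv2.resize(b[160:300,180:340],None,fx=4,fy=4,interpolation=cv2.INTER_CUBIC)
cv2.imwrite("pics/sc_crop.png",A);cv2.imwrite("pics/sd_crop.png",B)
E
```

```text
(no output)
```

View pics/sc_crop.png

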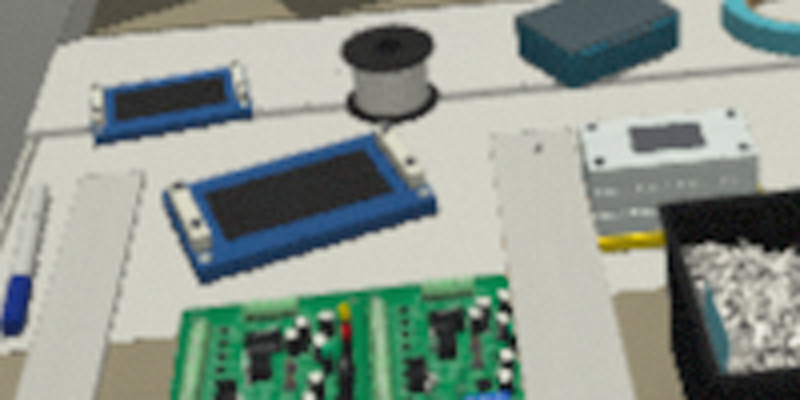

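View pics/sd_crop.png

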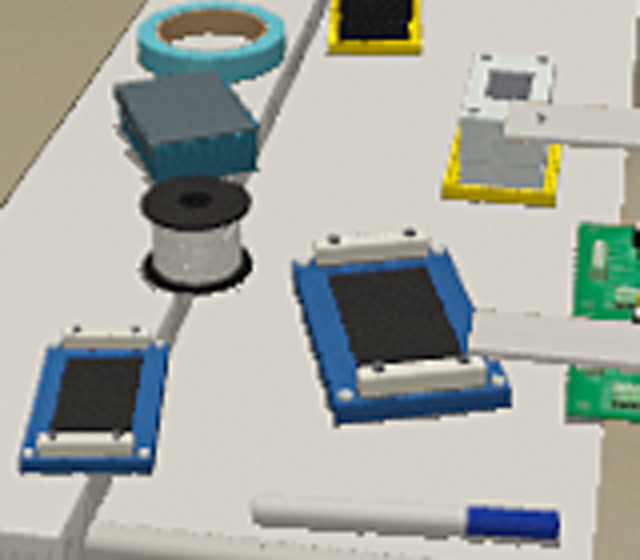

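```bash
cat > h.py <<'E'
import numpy as np,json
from scipy.spatial.transform import Rotation as R
CAM={"scene":(376.85847248,249.91998547,195.99058574,[1164.77876606,-295.04498109,491.16377982],[0.71870912,0.42390266,0.29252895,0.46710871]),
"side":(450.89001774,255.67139489,185.75168429,[342.2516507,-942.61843347,484.54123009],[0.84228422,0.53745742,-0.01781544,-0.03714068])}
HE=np.array([[ 9.99999799e-01,-4.69271466e-04,4.25741873e-04,-6.51966498e-01],[-3.37048754e-04,-9.62938792e-01,-2.69719799e-01,-7.34111154e+01],[5.36535171e-04,2.69719602e-01,-9.62938756e-01,-1.40481364e+02],[0,0,0,1]])
WK=(328.56094732,257.11644665,193.4059631)
def rot(q): return R.from_quat(q,scalar_first=True).as_matrix()
def cam(n,pose=None):
    if n=="wrist":
        T=np.eye(4);T[:3,:3]=rot(pose[1]);T[:3,3]=pose[0];T=T@HE
        return WK,T[:3,3],T[:3,:3]
    c=CAM[n];return c[:3],np.array(c[3]),rot(c[4])
def ray(n,px,pose=None):
    (f,cx,cy),o,M=cam(n,pose)
    d=M@np.array([(px[0]-cx)/f,-(px[1]-cy)/f,-1]);return o,d/np.linalg.norm(d)
def proj(n,P,pose=None):
    (f,cx,cy),o,M=cam(n,pose)
    c=(np.atleast_2d(P)-o)@M; return np.c_[cx+f*c[:,0]/-c[:,2],cy-f*c[:,1]/-c[:,2]]
def atz(n,px,z,pose=None):
    o,d=ray(n,px,pose);return o+d*(z-o[2])/d[2]
def tri(rays):
    A=np.zeros((3,3));b=np.zeros(3)
    for o,d in rays:
        Pm=np.eye(3)-np.outer(d,d);A+=Pm;b+=Pm@o
    p=np.linalg.solve(A,b)
    return p,[np.linalg.norm((np.eye(3)-np.outer(d,d))@(p-o)) for o,d in rays]
E
python3 - <<'E'
from h import *
np.set_printoptions(precision=1,suppress=True)
S=lambda x,y:(100+x/4-.375,190+y/4-.375)
D=lambda x,y:(180+x/4-.375,160+y/4-.375)
pairs={
"silver far-? corners: scene near-left(585,120..)":(S(583,122),D(482,55)),
"silv A":(S(592,182),D(465,118)),
"silv back L (scene 737,110)":(S(740,110),D(553,55)),
"window sq TL":(S(630,127),D(490,72)),
"nest outer corner sceneleft-near(203,280)":(S(203,272),D(508,398)),
"nest corner right near":(S(435,200),D(475,308)),
"nest left far":(S(165,188),D(333,412)),
"pad L far":(S(207,190),D(362,365)),
"pad near left":(S(240,240),D(463,350)),
"pad top right":(S(390,190),D(425,268)),
"pad top far":(S(350,150),D(330,277)),
"railA":(S(495,130),D(505,135)),"railA2":(S(577,130),D(507,104)),
"railB":(S(85,175),D(475,345)),"railB2":(S(143,172),D(475,312)),
}
for k,(a,b) in pairs.items():
    p,r=tri([ray("scene",a),ray("side",b)]);print(k,p,np.round(r,1))
for n,l in (("scene",[(352,160),(320,205),(300,190),(198,208)]),("side",[(240,140),(233,172),(274,160),(229,219)])):
    for px in l: print(n,px,atz(n,px,30))
E
```

```text
silver far-? corners: scene near-left(585,120..) [516.8 -37.1  75.3] [12.2 12.2]
silv A [510.6 -30.   32.3] [13.6 13.6]
silv back L (scene 737,110) [562.3  28.4  66.4] [9.1 9.1]
window sq TL [522.9 -14.1  61.4] [5.3 5.3]
nest outer corner sceneleft-near(203,280) [ 488.8 -248.4    7.2] [1.5 1.5]
nest corner right near [ 487.2 -126.1   -1.8] [17.1 17.1]
nest left far [ 406.  -255.1   10.4] [2.4 2.4]
pad L far [ 423.4 -232.4   16.7] [0.7 0.7]
pad near left [ 473.5 -223.4   14.5] [2.3 2.3]
pad top right [ 465.9 -138.8   14.1] [0.8 0.8]
pad top far [ 416.2 -148.2   15.8] [0.5 0.5]
railA [514.1 -90.5  66.4] [2.2 2.2]
railA2 [524.1 -47.2  62.4] [0.5 0.5]
railB [ 463.8 -294.9   66.9] [1.1 1.1]
railB2 [ 469.1 -266.6   64.9] [0.3 0.3]
scene (352, 160) [281.3 416.6  30. ]
scene (320, 205) [481.7 172.7  30. ]
scene (300, 190) [389.5 168.9  30. ]
scene (198, 208) [ 365.  -105.8   30. ]
side (240, 140) [397.1 368.   30. ]
side (233, 172) [366.7 121.2  30. ]
side (274, 160) [480.9 192.6  30. ]
side (229, 219) [ 349.5 -124.7   30. ]
```

Pixels and choice: the silver stack carries bright plates in a yellow tray, and the nest is the larger blue board at about (445,-186), turned about 5°. The white rails end near both at z≈65. Now a wrist look over the nest.

```bash
cat >> h.py <<'E'
def goal(pos,head_deg):
    "tool shift cm + rotvec deg to a tool-down pose with tool x at heading"
    from bench import env
    s=env.observe();M=rot(s["tcp_rot"]);h=np.radians(head_deg)
    G=np.array([[np.cos(h),np.sin(h),0],[np.sin(h),-np.cos(h),0],[0,0,-1]])
    t=M.T@(np.array(pos)-s["tcp_pos"])/10
    r=np.degrees(R.from_matrix(M.T@G).as_rotvec())
    print("t",round(s["t"],2),"pos",s["tcp_pos"].round(1),"head",np.degrees(np.arctan2(M[1,0],M[0,0])).round(2),"F",s["contact_force"].round(2),"w",round(s["width"],1))
    print("shift cm",t.round(2),"rot deg",r.round(2))
E
python3 - <<'E'
from h import *
goal([445,-228,215],5)
E
```

```text
t 0.15 pos [ 227.  -581.9  243.7] head -68.69 F [ 0.44  1.03 -0.69] w 87.2
shift cm [-25.04 -33.17   2.91] rot deg [-6.000e-02  7.000e-02 -7.369e+01]
```

Request:
apply_moves(commands=[[-3.1,-4.1,0.4,0,0,-9.2,8.7],[-6.3,-8.3,0.7,0,0,-18.4,8.7],[-9.4,-12.4,1.1,0,0,-27.6,8.7],[-12.5,-16.6,1.5,0,0,-36.8,8.7],[-15.6,-20.7,1.8,0,0,-46,8.7],[-18.8,-24.9,2.2,0,0,-55.3,8.7],[-21.9,-29,2.5,0,0,-64.5,8.7],[-25,-33.2,2.9,0,0,-73.7,8.7]])

```text
t: 1.15
tcp_pos: [446.0, -226.7, 215.0]
tcp_rot: [-0.001, 0.999, 0.046, -0.0]
contact_force: [0.7, 0.2, -0.2]
width: 86.9
```

```bash
python3 - <<'E'
from h import *
from bench import env
import cv2
s=env.observe();c=env.camera("wrist");s2=env.observe()
print(s["tcp_pos"],s["tcp_rot"],s["joint_velocities"].round(3),s2["tcp_pos"])
cv2.imwrite("pics/w1.png",c["pixels"])
json.dump([s["tcp_pos"].tolist(),s["tcp_rot"].tolist()],open("w1.json","w"))
E
```

```text
[ 446.00147798 -226.7414196   215.00113345] [-6.71107779e-04  9.98933733e-01  4.61621407e-02 -5.03817601e-05] [ 0.841  0.077 -0.011  0.001 -0.069 -0.441] [ 448.22824846 -221.56936561  214.33640456]
```

View pics/w1.png

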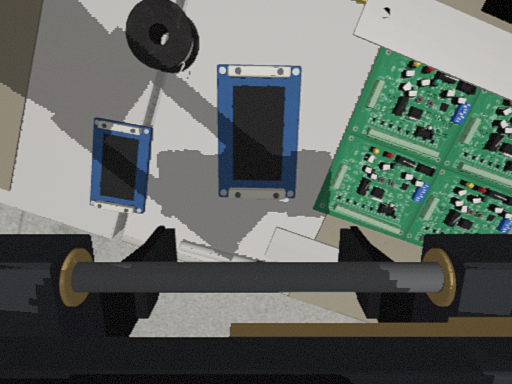

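The large nest is central at (259,132), clear of its surroundings; the small one is at (121,165). The arm was still moving, so I'll retake.

```bash
python3 - <<'E'
from h import *
from bench import env
import cv2
for i in range(4):
    s=env.observe();c=env.camera("wrist");s2=env.observe()
    print(s["tcp_pos"],np.abs(s["joint_velocities"]).max().round(3),s2["tcp_pos"])
s=env.observe();c=env.camera("wrist")
cv2.imwrite("pics/w2.png",c["pixels"])
cv2.imwrite("pics/w2c.png",cv2.resize(c["pixels"][50:220,190:330],None,fx=3.5,fy=3.5,interpolation=cv2.INTER_CUBIC))
json.dump([s["tcp_pos"].tolist(),s["tcp_rot"].tolist()],open("w2.json","w"))
goal([500,-20,215],5)
E
```

```text
[ 448.22824846 -221.56936561  214.33640456] 0.081 [ 446.87998369 -224.10477447  214.43391338]
[ 446.87998369 -224.10477447  214.43391338] 0.076 [ 446.03872997 -226.16577759  214.65699841]
[ 446.03872997 -226.16577759  214.65699841] 0.059 [ 445.52522262 -227.55654603  214.83341114]
[ 445.52522262 -227.55654603  214.83341114] 0.043 [ 445.2150608  -228.4890558   214.98267752]
t 1.45 pos [ 445.  -229.   215.1] head 4.91 F [-0.17 -0.44 -0.17] w 86.9
shift cm [  7.27 -20.36   0.03] rot deg [-0.06  0.03 -0.09]
```

View pics/w2c.png

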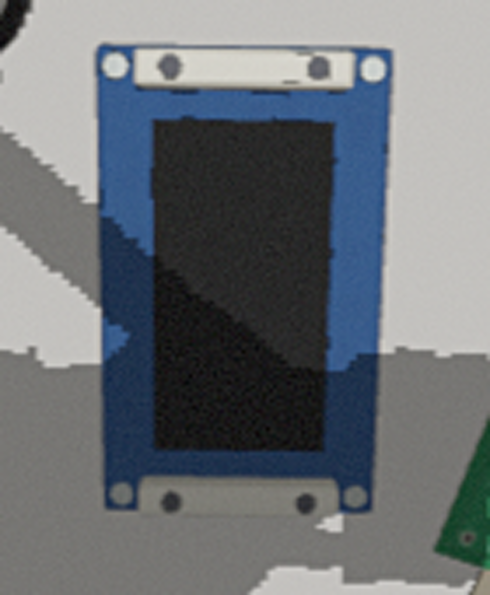

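```bash
python3 - <<'E'
from h import *
import cv2
np.set_printoptions(precision=2,suppress=True)
P=json.load(open("w2.json"))
def fit(L,z):
    C=np.array([atz("wrist",(190+(x+.5)/3.5-.5,50+(y+.5)/3.5-.5),z,P) for x,y in L])
    up=(C[0]+C[1]-C[2]-C[3])/2; r=(C[1]+C[2]-C[0]-C[3])/2
    print(C.mean(0),"len",np.linalg.norm(up),np.linalg.norm(r),"yaw",np.degrees(np.arctan2(-up[0],up[1])),np.degrees(np.arctan2(r[1],r[0])))
for z in (10,12,15):
    print(z); fit([(154,121),(333,122),(324,450),(155,450)],z); fit([(98,46),(391,48),(372,512),(106,510)],z)
for x,y in [(583,122),(740,110),(757,158),(597,178)]: print(atz("scene",(100+x/4-.4,190+y/4-.4),50))
for x,y in [(480,55),(553,55)]: print(atz("side",(180+x/4-.4,160+y/4-.4),50))
E
```

```text
10
[ 442.14 -186.63   10.  ] len 96.13983808572328 51.57894737416325 yaw 4.35664438056565 4.850779829002315
[ 442.18 -186.46   10.  ] len 135.56595279240926 82.7197126697142 yaw 4.379849341714531 4.594380106360327
12
[ 442.12 -186.45   12.  ] len 95.58339521154919 51.28041621064951 yaw 4.356644380565627 4.850779829002335
[ 442.16 -186.28   12.  ] len 134.78131751619114 82.2409434561885 yaw 4.379849341714541 4.594380106360326
15
[ 442.09 -186.18   15.  ] len 94.74873090028802 50.83261946537893 yaw 4.356644380565646 4.85077982900234
[ 442.13 -186.01   15.  ] len 133.60436460186398 81.52278963589988 yaw 4.379849341714521 4.594380106360321
[498.23 -33.33  50.  ]
[524.25  51.35  50.  ]
[571.71  36.57  50.  ]
[552.92 -48.05  50.  ]
[526.07  49.17  50.  ]
[569.92  44.56  50.  ]
```

```bash
python3 - <<'E'
from h import *
goal([527,-40,215],-14)
E
```

```text
t 1.45 pos [ 445.  -229.   215.1] head 4.91 F [-0.17 -0.44 -0.17] w 86.9
shift cm [  9.78 -18.13   0.03] rot deg [-0.06  0.05 18.91]
```

Request:
apply_moves(commands=[[2.4,-4.5,0,0,0,4.7,8.7],[4.9,-9,0,0,0,9.4,8.7],[7.3,-13.6,0,0,0,14.2,8.7],[9.8,-18.1,0,0,0,18.9,8.7],[9.8,-18.1,0,0,0,18.9,8.7],[9.8,-18.1,0,0,0,18.9,8.7],[9.8,-18.1,0,0,0,18.9,8.7]])

```text
t: 2.33
tcp_pos: [526.8, -42.1, 215.2]
tcp_rot: [-0.0, 0.992, -0.123, -0.001]
contact_force: [-0.2, -1.1, -0.5]
width: 87.3
```

```bash
python3 - <<'E'
from h import *
from bench import env
import cv2
s=env.observe();c=env.camera("wrist")
print(s["tcp_pos"],s["joint_velocities"].round(3))
cv2.imwrite("pics/w3.png",c["pixels"])
cv2.imwrite("pics/w3c.png",cv2.resize(c["pixels"][30:220,170:350],None,fx=3,fy=3,interpolation=cv2.INTER_CUBIC))
json.dump([s["tcp_pos"].tolist(),s["tcp_rot"].tolist()],open("w3.json","w"))
E
```

```text
[526.82027816 -42.05709771 215.18836118] [ 0.002 -0.003  0.003  0.003 -0.     0.005]
```

View pics/w3.png

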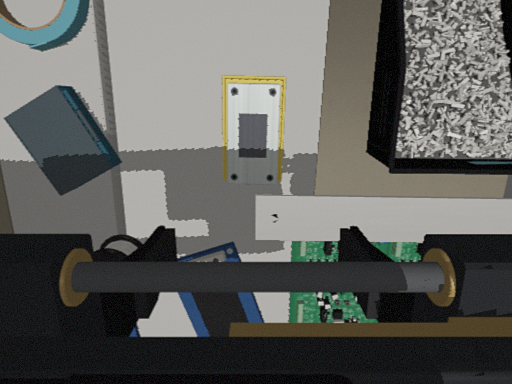

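View pics/w3c.png

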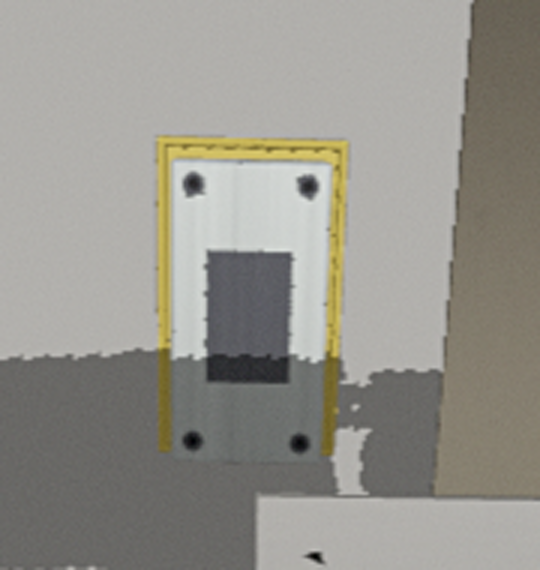

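```bash
cat >> h.py <<'E'
def fitw(L,z,P,x0,y0,s):
    C=np.array([atz("wrist",(x0+(x+.5)/s-.5,y0+(y+.5)/s-.5),z,P) for x,y in L])
    up=(C[0]+C[1]-C[2]-C[3])/2; r=(C[1]+C[2]-C[0]-C[3])/2
    print(z,C.mean(0).round(2),"len",np.linalg.norm(up).round(2),np.linalg.norm(r).round(2),"yaw",np.degrees(np.arctan2(-up[0],up[1])).round(2),np.degrees(np.arctan2(r[1],r[0])).round(2))
    return C
E
python3 - <<'E'
from h import *
P=json.load(open("w3.json"))
for z in (47,50,53):C=fitw([(173,160),(333,161),(322,462),(172,459)],z,P,170,30,3)
print(C)
fitw([(193,184),(308,186),(300,443),(193,441)],50,P,170,30,3)
for x,y in((256,495),(256,569)): print(atz("wrist",(170+x/3-.3,30+y/3-.3),65,P))
goal([532,-55,165],-13)
E
```

```text
47 [532.67   1.04  47.  ] len 91.84 47.97 yaw -15.45 -14.86
50 [532.78   1.32  50.  ] len 90.95 47.5 yaw -15.45 -14.86
53 [532.89   1.59  53.  ] len 90.06 47.04 yaw -15.45 -14.86
[[522.30341658  50.80972313  53.        ]
 [567.47443089  39.16937157  53.        ]
 [543.76822201 -48.052895    53.        ]
 [498.01408621 -35.56821442  53.        ]]
50 [532.24   1.02  50.  ] len 78.0 34.03 yaw -15.22 -15.12
[521.81056005 -50.25188163  65.        ]
[515.8998833  -73.60450815  65.        ]
t 2.38 pos [526.8 -42.  215.2] head -14.12 F [-0.18 -0.11 -0.48] w 87.2
shift cm [0.82 1.14 5.02] rot deg [-0.03  0.06 -1.12]
```

```bash
python3 - <<'E'
from h import *
goal([562,-43,170],-15.2)
E
```

```text
t 2.38 pos [526.8 -42.  215.2] head -14.12 F [-0.18 -0.11 -0.48] w 87.2
shift cm [ 3.44 -0.75  4.52] rot deg [-0.03  0.06  1.08]
```

Request:
apply_moves(commands=[[1.7,-0.4,2.3,0,0,0.5,8.7],[3.4,-0.8,4.5,0,0,1.1,8.7],[3.4,-0.8,4.5,0,0,1.1,8.7],[3.4,-0.8,4.5,0,0,1.1,8.7],[3.4,-0.8,4.5,0,0,1.1,8.7]])

```text
t: 3.0
tcp_pos: [561.9, -42.8, 171.4]
tcp_rot: [-0.0, 0.991, -0.133, 0.0]
contact_force: [0.6, -0.4, 0.5]
width: 87.2
```

```bash
python3 - <<'E'
from h import *
from bench import env
import cv2
s=env.observe();c=env.camera("wrist")
print(s["tcp_pos"],s["joint_velocities"].round(3))
cv2.imwrite("pics/w4.png",c["pixels"])
cv2.imwrite("pics/w4c.png",cv2.resize(c["pixels"][30:220,120:320],None,fx=3,fy=3,interpolation=cv2.INTER_CUBIC))
json.dump([s["tcp_pos"].tolist(),s["tcp_rot"].tolist()],open("w4.json","w"))
E
```

```text
[561.89035466 -42.8070307  171.41781177] [ 0.005 -0.001 -0.001  0.001 -0.002  0.001]
```

View pics/w4c.png

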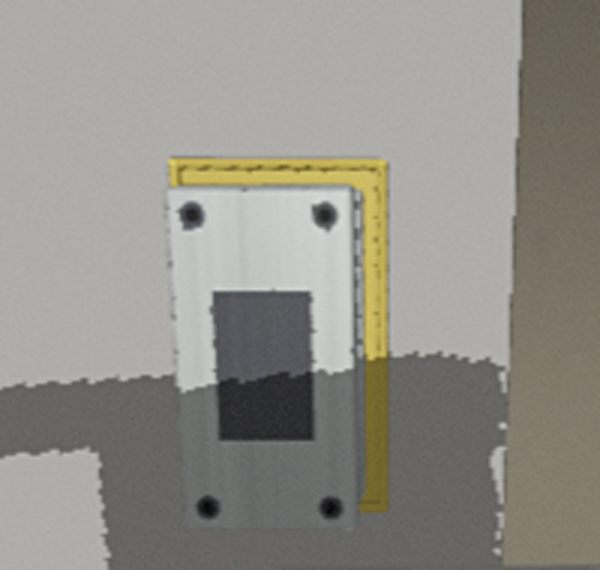

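The close crop shows the silver top plate (corner holes at crop (191,215), (325,215), (331,508), (208,508)), with the next plate just visible at its right edge. Next, triangulate the holes from the two wrist views.

```bash
python3 - <<'E'
from h import *
np.set_printoptions(precision=2,suppress=True)
P=json.load(open("w3.json"));Q=json.load(open("w4.json"))
A=[(193,184),(308,186),(300,443),(193,441)];B=[(191,215),(325,215),(331,508),(208,508)]
X=[]
for a,b in zip(A,B):
    p,r=tri([ray("wrist",(170+(a[0]+.5)/3-.5,30+(a[1]+.5)/3-.5),P),ray("wrist",(120+(b[0]+.5)/3-.5,30+(b[1]+.5)/3-.5),Q)]);print(p,np.round(r,2));X.append(p)
print(np.mean(X,0))
for z in (49,51):
  fitw(B,z,Q,120,30,3);fitw([(168,187),(352,187),(355,529),(187,528)],z,Q,120,30,3)
goal([532.5,1.2,100],-15.2)
E
```

```text
[526.1   43.07  51.09] [0.05 0.05]
[558.95  34.2   49.82] [0.02 0.02]
[538.44 -40.8   51.44] [0.06 0.06]
[505.83 -31.84  51.8 ] [0.03 0.03]
[532.33   1.16  51.04]
49 [531.91   0.86  49.  ] len 78.52 34.33 yaw -15.3 -15.22
49 [532.5    1.16  49.  ] len 91.38 46.97 yaw -15.67 -15.4
51 [532.28   1.06  51.  ] len 77.92 34.06 yaw -15.3 -15.22
51 [532.87   1.36  51.  ] len 90.69 46.61 yaw -15.67 -15.4
t 3.05 pos [561.9 -42.7 171.4] head -15.24 F [-0.74  0.45  0.03] w 86.7
shift cm [-4.   -3.46  7.14] rot deg [-0.04 -0.04 -0.04]
```

Request:
apply_moves(commands=[[-2,-1.7,3,0,0,0,8.7],[-4,-3.5,6,0,0,-0.1,8.7],[-4,-3.5,8,0,0,-0.1,8.7],[-4,-3.5,8.5,0,0,-0.1,8.7],[-4,-3.5,8.5,0,0,-0.1,8.7],[-4,-3.5,8.5,0,0,-0.1,8.7]])

```text
t: 3.8
tcp_pos: [533.7, 1.2, 87.8]
tcp_rot: [-0.0, 0.991, -0.132, 0.002]
contact_force: [1.3, 0.9, 0.0]
width: 87.4
```

```bash
python3 - <<'E'
from h import *
from bench import env
import cv2
goal([532.4,1.1,64.2],-15.35)
c=env.camera("side");cv2.imwrite("pics/s5.png",cv2.resize(c["pixels"][90:240,220:400],None,fx=4,fy=4,interpolation=cv2.INTER_CUBIC))
E
```

```text
t 3.8 pos [533.7   1.2  87.8] head -15.16 F [1.31 0.9  0.05] w 87.4
shift cm [-0.13  0.05  2.36] rot deg [-0.05 -0.17  0.19]
```

View pics/s5.png

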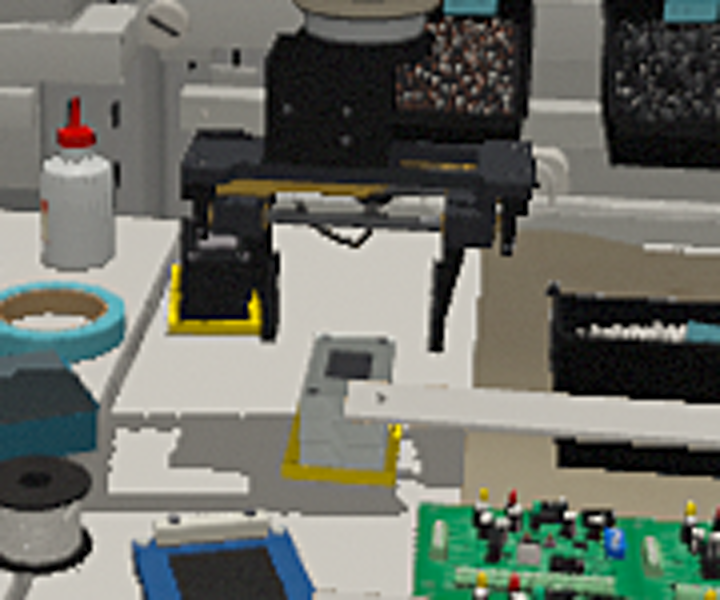

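Tips straddle the plate and are well clear of the rail. Next: lower, with the fingers still open.

Request:
apply_moves(commands=[[-0.1,0,1.2,0,0,0.2,8.7],[-0.1,0,2.4,0,0,0.2,8.7],[-0.1,0,2.4,0,0,0.2,8.7],[-0.1,0,2.4,0,0,0.2,8.7]])

```text
t: 4.35
tcp_pos: [532.6, 1.5, 63.3]
tcp_rot: [-0.0, 0.991, -0.134, 0.001]
contact_force: [-0.3, -0.2, -0.4]
width: 87.0
```

```bash
python3 - <<'E'
from h import *
goal([532.4,1.1,64.2],-15.35)
E
```

```text
t 4.35 pos [532.6   1.5  63.3] head -15.36 F [-0.27 -0.16 -0.4 ] w 87.0
shift cm [-0.01  0.04 -0.09] rot deg [-0.05 -0.13 -0.01]
```

Request:
apply_moves(commands=[[0,0,-0.1,0,0,0,6.0],[0,0,-0.1,0,0,0,5.2],[0,0,-0.1,0,0,0,4.8],[0,0,-0.1,0,0,0,4.5],[0,0,-0.1,0,0,0,4.0],[0,0,-0.1,0,0,0,4.0],[0,0,-0.1,0,0,0,4.0],[0,0,-0.1,0,0,0,4.0]], force=25)

```text
t: 5.35
tcp_pos: [532.6, 1.5, 64.4]
tcp_rot: [-0.0, 0.991, -0.134, 0.001]
contact_force: [0.1, -0.3, 0.4]
width: 47.5
```

```bash
python3 - <<'E'
from h import *
goal([532.4,1.1,64.2],-15.35)
E
```

```text
t 5.35 pos [532.6   1.5  64.4] head -15.36 F [ 0.07 -0.35  0.4 ] w 47.5
shift cm [-0.01  0.05  0.02] rot deg [-0.05 -0.14 -0.01]
```

Gripped at 47.5 mm. Lift slowly 5 cm and look.

Request:
apply_moves(commands=[[0,0,-0.4,0,0,0,4.0],[0,0,-1,0,0,0,4.0],[0,0,-2,0,0,0,4.0],[0,0,-3.2,0,0,0,4.0],[0,0,-4.5,0,0,0,4.0],[0,0,-6,0,0,0,4.0],[0,0,-6,0,0,0,4.0],[0,0,-6,0,0,0,4.0]], force=25)

```text
t: 6.35
tcp_pos: [532.3, 1.5, 124.3]
tcp_rot: [-0.0, 0.991, -0.134, 0.001]
contact_force: [0.5, -0.6, -2.5]
width: 47.6
```

```bash
python3 - <<'E'
from h import *
from bench import env
import cv2
goal([442.1,-186.4,125],4.4)
c=env.camera("side");cv2.imwrite("pics/s6.png",cv2.resize(c["pixels"][90:240,220:400],None,fx=4,fy=4,interpolation=cv2.INTER_CUBIC))
s=env.observe();print(s["qpos"])
c=env.camera("wrist");cv2.imwrite("pics/w6.png",c["pixels"])
E
```

```text
t 6.35 pos [532.3   1.5 124.3] head -15.36 F [ 0.49 -0.63 -2.54] w 47.6
shift cm [-3.72 20.51 -0.09] rot deg [ -0.02  -0.14 -19.76]
[-1.45690956e-01  1.19936351e-01  1.87922807e+00  5.39763974e-04
  1.14089464e+00  1.22174607e-01]
```

View pics/s6.png

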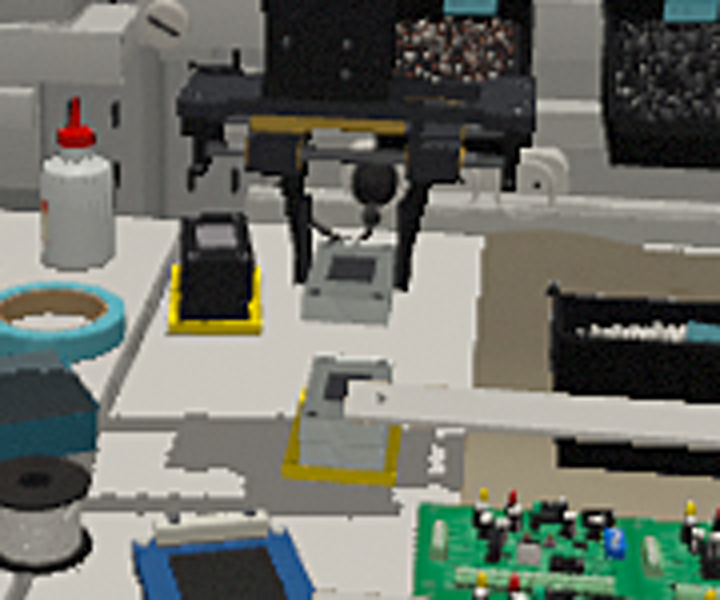

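View pics/w6.png

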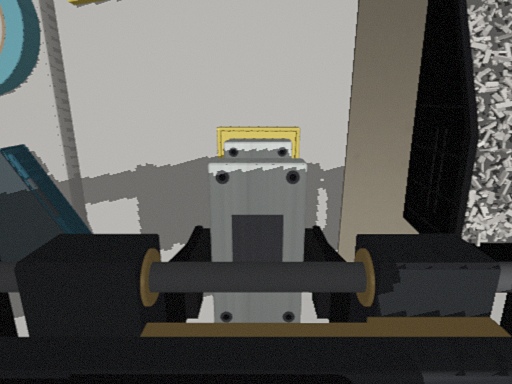

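Exactly one plate is lifted (about 2.5 N) and the stack stayed. Next, its pose in the hand from the four holes at (222,177), (293,177), (288,316), (226,316).

```bash
python3 - <<'E'
from h import *
import cv2
np.set_printoptions(precision=2,suppress=True)
g=cv2.cvtColor(cv2.imread("pics/w6.png"),cv2.COLOR_BGR2GRAY)
f,cx,cy=WK
C=[]
for x,y in [(222,177),(293,177),(288,316),(226,316)]:
    w=g[y-7:y+8,x-7:x+8].astype(float);m=np.clip(70-w,0,None)
    ys,xs=np.mgrid[y-7:y+8,x-7:x+8]
    u=(m*xs).sum()/m.sum();v=(m*ys).sum()/m.sum()
    d=HE[:3,:3]@np.array([(u-cx)/f,-(v-cy)/f,-1]);o=HE[:3,3]
    p=o+d*(14.4-o[2])/d[2];C.append(p);print(u,v,p)
C=np.array(C);print(C.mean(0),"angles",np.degrees(np.arctan2(*( (C[3]+C[2]-C[0]-C[1])[[0,1]]))),np.degrees(np.arctan2(*((C[1]+C[2]-C[0]-C[3])[[1,0]]))),"len",np.linalg.norm((C[3]+C[2]-C[0]-C[1])/2),np.linalg.norm((C[1]+C[2]-C[0]-C[3])/2))
E
```

```text
221.98023255813953 177.41744186046512 [-17.69 -38.04  14.4 ]
292.34528016153456 176.85259969712266 [ 16.28 -38.33  14.4 ]
288.11563169164884 316.41541755888653 [16.26 39.82 14.4 ]
225.84169054441261 316.49462750716333 [-17.8  39.9  14.4]
[-0.74  0.84 14.4 ] angles -0.049939073534310964 -0.31164408454542775 len 78.04505041954361 34.01693866076341
```

```bash
python3 - <<'E'
from h import *
goal([442.7,-185.6,125],4.5)
E
```

```text
t 6.45 pos [531.9   1.6 123.7] head -15.36 F [-0.03 -0.22 -2.72] w 47.6
shift cm [-3.64 20.41 -0.15] rot deg [ -0.03  -0.07 -19.86]
```

Request:
apply_moves(commands=[[-0.3,1.5,-0.4,0,0,-1.5,4.0],[-0.9,5,-0.8,0,0,-5,4.0],[-1.7,9.4,-0.8,0,0,-9.2,4.0],[-2.4,13.6,-0.8,0,0,-13.2,4.0],[-3.1,17.4,-0.5,0,0,-17,4.0],[-3.5,19.6,-0.2,0,0,-19.1,4.0],[-3.6,20.4,-0.1,0,0,-19.9,4.0],[-3.6,20.4,-0.1,0,0,-19.9,4.0]], force=25)

```text
t: 7.45
tcp_pos: [443.0, -185.5, 124.2]
tcp_rot: [-0.0, 0.999, 0.039, 0.0]
contact_force: [-0.8, 0.8, -0.3]
width: 47.9
```

Request:
apply_moves(commands=[[0,0,1.5,0,0,0,4.0],[0,0,3,0,0,0,4.0],[0,0,4,0,0,0,4.0],[0,0,4,0,0,0,4.0],[0,0,4,0,0,0,4.0]], force=25)

```text
t: 8.07
tcp_pos: [443.3, -185.5, 84.3]
tcp_rot: [-0.0, 0.999, 0.039, 0.0]
contact_force: [0.1, 0.2, -1.1]
width: 47.7
```

```bash
python3 - <<'E'
from h import *
from bench import env
import cv2
goal([442.7,-185.6,41.4],4.5)
c=env.camera("side");cv2.imwrite("pics/s7.png",cv2.resize(c["pixels"][140:290,200:380],None,fx=4,fy=4,interpolation=cv2.INTER_CUBIC))
s=env.observe()
c=env.camera("wrist");cv2.imwrite("pics/w7.png",c["pixels"])
E
```

```text
t 8.07 pos [ 443.3 -185.5   84.3] head 4.48 F [ 0.15  0.2  -1.12] w 47.7
shift cm [-0.07  0.01  4.29] rot deg [-0.05 -0.06 -0.02]
```

View pics/s7.png

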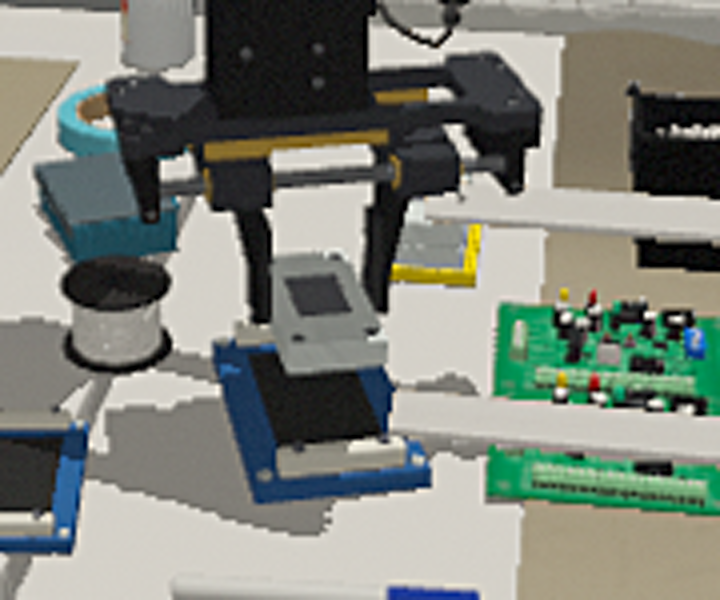

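View pics/w7.png

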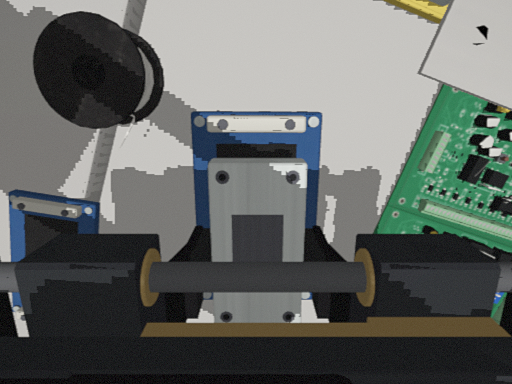

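Centred over the nest, plate length along the board. Next: lower slowly.

Request:
apply_moves(commands=[[-0.06,0,1.2,0,0,0,4.0],[-0.06,0,2.4,0,0,0,4.0],[-0.06,0,3.4,0,0,0,4.0],[-0.06,0,3.8,0,0,0,4.0],[-0.06,0,4.0,0,0,0,4.0],[-0.06,0,4.1,0,0,0,4.0],[-0.06,0,4.1,0,0,0,4.0]], force=25)

```text
t: 9.05
tcp_pos: [443.2, -185.9, 44.0]
tcp_rot: [-0.0, 0.999, 0.039, 0.001]
contact_force: [0.3, 0.8, -1.5]
width: 47.4
```

Request:
apply_moves(commands=[[0,0,0.05,0,0,0,4.0],[0,0,0.1,0,0,0,4.0],[0,0,0.1,0,0,0,4.0]], force=25)

```text
t: 9.43
tcp_pos: [443.2, -185.9, 43.0]
tcp_rot: [-0.0, 0.999, 0.039, 0.001]
contact_force: [-0.2, -0.6, -1.1]
width: 47.3
```

Request:
apply_moves(commands=[[-0.05,0,0.05,0,0,0,4.0],[-0.05,0,0.1,0,0,0,4.0],[-0.05,0,0.1,0,0,0,4.0]], force=25)

```text
t: 9.8
tcp_pos: [442.7, -185.9, 42.0]
tcp_rot: [-0.0, 0.999, 0.039, 0.001]
contact_force: [-0.7, -0.0, -1.7]
width: 47.5
```

Request:
apply_moves(commands=[[0,0,0.05,0,0,0,4.0],[0,0,0.1,0,0,0,4.0],[0,0,0.1,0,0,0,4.0]], force=25)

```text
t: 10.18
tcp_pos: [442.7, -185.9, 41.4]
tcp_rot: [-0.0, 0.999, 0.039, 0.001]
contact_force: [-3.1, 1.2, 5.9]
width: 47.2
```

Contact at z=41.4 as predicted (force +6 N). Next: release.

Request:
apply_moves(commands=[[0,0,0,0,0,0,4.9],[0,0,0,0,0,0,5.2],[0,0,0,0,0,0,5.8],[0,0,0,0,0,0,6.8],[0,0,0,0,0,0,7.6],[0,0,0,0,0,0,7.6],[0,0,0,0,0,0,7.6]])

```text
t: 11.05
tcp_pos: [442.7, -185.9, 41.4]
tcp_rot: [-0.0, 0.999, 0.039, 0.001]
contact_force: [0.2, -0.2, -0.1]
width: 75.4
```

Request:
apply_moves(commands=[[0,0,-1,0,0,0,7.6],[0,0,-3,0,0,0,7.6],[0,0,-6,0,0,0,7.6],[0,1,-10,0,0,0,7.6],[0,3,-14,0,0,0,7.6],[0,4,-16,0,0,0,7.6],[0,4,-16,0,0,0,7.6],[0,4,-16,0,0,0,7.6]])

```text
t: 12.05
tcp_pos: [444.9, -225.2, 200.4]
tcp_rot: [-0.001, 0.999, 0.039, 0.0]
contact_force: [-0.7, -0.3, -0.0]
width: 76.0
```

```bash
python3 - <<'E'
from h import *
from bench import env
import cv2
for _ in range(2): c=env.camera("scene")
cv2.imwrite("pics/c8.png",cv2.resize(c["pixels"][180:290,100:370],None,fx=2.9,fy=2.9,interpolation=cv2.INTER_CUBIC))
s=env.observe();c=env.camera("wrist")
print(s["t"],s["tcp_pos"],s["contact_force"],s["width"])
cv2.imwrite("pics/w8c.png",cv2.resize(c["pixels"][50:220,190:330],None,fx=3.5,fy=3.5,interpolation=cv2.INTER_CUBIC))
json.dump([s["tcp_pos"].tolist(),s["tcp_rot"].tolist()],open("w8.json","w"))
E
```

```text
12.15 [ 444.72425806 -224.84160482  199.8217244 ] [0.14956168 0.68762851 0.34237475] 76.24145489619848
```

View pics/c8.png

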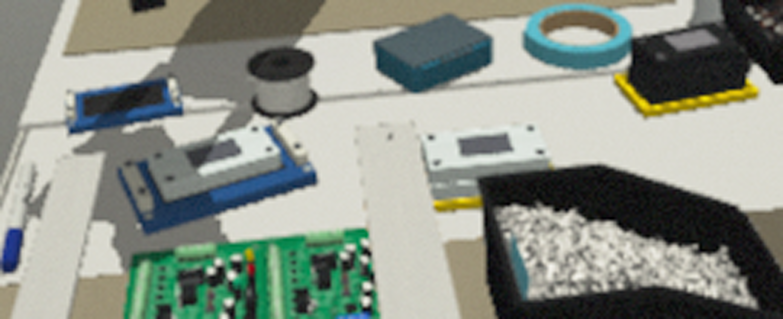

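View pics/w8c.png

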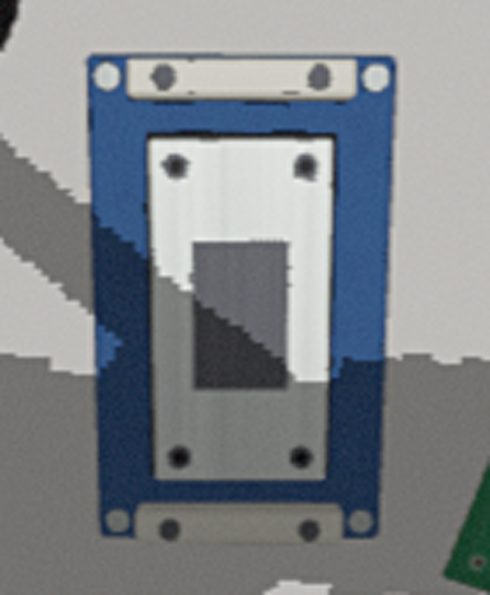

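```bash
python3 - <<'E'
from h import *
from bench import env
P=json.load(open("w8.json"))
fitw([(88,57),(395,58),(377,537),(101,535)],12,P,190,50,3.5)
fitw([(148,138),(334,138),(324,480),(154,480)],27,P,190,50,3.5)
fitw([(176,166),(305,167),(301,458),(180,457)],27,P,190,50,3.5)
env.job_done()
E
```

```text
12 [ 442.   -186.31   12.  ] len 133.97 82.32 yaw 4.27 4.21
27 [ 441.9 -186.3   27. ] len 91.76 48.09 yaw 4.22 4.52
27 [ 442.07 -186.6    27.  ] len 78.15 33.8 yaw 4.57 4.06
the job is handed in; nothing more can be done
```

I took the top silver plate off its stack, laid it flat in the larger blue nest, and handed the job in at about 12 s.

- **Placing:** the plate was lowered until it touched the pad, with about 6 N upward on the wrist. That happened at the height I had worked out beforehand. The fingers then opened before the arm backed off.
- **Last wrist view:** the plate centre was within about 0.3 mm of the nest centre, and turned within about 0.3° of it. It lay between the two end stops, and the gripper was clear of everything.
- **Last scene view:** the remaining silver plates and the black stack were where they had been.
- **Disagreements:**
  - My first corner matches for the silver stack between the scene and side cameras disagreed by up to 14 mm. I dropped those and used two wrist-camera views instead.
  - That put the stack's top at 51 mm, against the stated 50 mm.
  - The scene and side cameras put the pad about 3 mm higher than the stated 12 mm; the touch-down height agreed with 12 mm.

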